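Stack the sewing tins in a column at the end of the lantern shelf

ROBOT

A 6-joint arm with a two-finger parallel gripper is mounted at the origin on the work surface. World frame = base frame: x ahead of the robot, y to its left, z up, the work surface at z = 0. Lengths are in mm, angles in rad, forces in N, time in s.
With the tool pointing down it reaches from about 350 to 950 mm from the base axis. Payload 17.4 kg.
Tool frame: the origin (TCP) lies on the mounting face of the last link; the fingertips stand 186 mm ahead of it and the grasp point (between the pads) lies 167 mm ahead of it; z points along the fingers, y is the line along which they close (so a half turn about z gives the same grasp; the last joint's range is limited). The gripper opens to 93 mm and grips with 3 to 60 N. Pads are 15 mm wide; open, the fingers measure 128 mm over their backs; the gripper's body (75 mm by 188 mm) begins 65 mm behind the grasp point.
Start: joints at [1.07, 0.116, 1.442, -0, 1.584, -0.038], TCP at [301.366, 603.997, 404.746] pointing down, gripper open.
Joint ranges: [-2.83, 2.83], [-0.83, 2.19], [0.07, 2.5], [-1.14, 4.28], [0.01, 3], [-2.97, 2.97]. Speed limits (rad/s): [1.89, 1.89, 2.22, 3.14, 3.14, 3.14].

INTERFACE

Orientations are given as a unit quaternion [x, y, z, w].
In Python, from bench import env gives the robot as it stands.
- The arm moves only by the tool drive_tool, never from a script. Its argument "targets" is a list of rows, each a list of 7 numbers: the opening, from -1 (shut) to 1 (fully open), then the shift along the tool's x, y, z each as a share of 50 mm, from -1 to 1, then the turn, a rotation vector about the tool's x, y, z each as a share of 0.12 rad, from -1 to 1. A call has exactly 5 rows; each row shifts and turns the commanded pose from where the row before left it, along the tool's axes as they then stand; what a row does not reach is not made up. A row lasts 1/10 s, in which the tool goes at most 50 mm and 8.59 degrees, less where a joint would pass 70% of its speed; a pose out of reach is approached as far as the arm can. A call with a number of a shift or a turn outside -1 to 1 is refused whole. A call with a gripper value outside its range is refused whole. The fingers move at their own pace and stop on an object; "grip_force" is the grip in N (left out, the last holds). Time passes only in rows, so rows that do not move let the fingers close, or fill a call up. It gives the time, the measured TCP pose, the force, the opening and the grip force at its end, in the units of the state.
- env.get_state(): the state, without advancing time (a new reading comes with each control period).
- env.grab_frame(name): name is "scene" or "top" or "wrist"; returns a dict with "pixels" (480x640x3 uint8, red, green, blue), "z_map" (480x640 float32, mm along the optical axis (not along the pixel's ray), 0 where there is no reading), "intrinsics" (3x3 intrinsics, pixels), "D" ([k1, k2, p1, p2, k3] as OpenCV has them; the pictures are not rectified), "R" (3x3) and "t" (3): a world point X has camera coordinates R X + t; the wrist camera has in their place "T_tool_cam" (4x4, takes a point from camera to tool coordinates, whose origin is the TCP and whose axes are the flange's). Camera axes: x right, y down, z forward; pixel columns grow to the right and rows downward; lengths in mm; the calibration is good to about 2 mm. A picture is of the moment at which its call begins: read the wrist's pose just before it.
- env.close_job(): hands the job in; it is judged then, once.
The state is a dict: "time": time; "q": joint angles; "qd": joint speeds; "joint_efforts": joint torques, N m; "position": TCP position; "eef_rot": TCP orientation; "wrist_force": force on the tool from outside, world axes, zero at the start; "wrist_torque": the same for the moment, N m; "finger_gap": finger opening in mm; "grip_force": force on a finger pad.
Only numpy, scipy, OpenCV 4.12 (cv2) and the standard library are available. Lean on these libraries where they do the work, as an engineer would, in place of code of your own. Each camera call takes 0.05 s, during which the arm holds its last target. There are 200 camera calls.

TASK

Build the column of sewing tins at the open end of the low lantern shelf: push the big blue tin until it sits flush against the shelf's end, then slide the red tin straight off the shelf onto it (slide it, do not lift it) until it is square and centred there. Then set the small yellow tin square and centred on the red one, long sides parallel, and last of all slide the orange tape roll up off its spindle without dragging or tipping the stand, and lay it flat on the middle of the yellow tin. Leave the lantern, bottle, plate and comb where they are.

Things in the scene. Friction and masses are not known exactly. Their poses are not given: they have to be found in the camera images.
- shelf_end (a point): Middle of the top edge of the end face of the low brown wooden lantern shelf, at the end where the column is to stand. The shelf is fixed, 180 deep (x) x 380 long (y) x 62 high; it stretches from this point towards -y of this frame (the robot's right). x runs along the end face, y points straight out of the end face (away from the shelf), z up. The end face is flat down to the trunk top.
- big_tin: Big closed blue tin with a steel lid, 160 (x) x 135 (y) x 60 high, mass about 0.75 kg, too wide to grip; origin at the centre of its underside, z up. Starts on the trunk top, off the shelf's end and a little askew. Its top is 2 mm lower than the shelf. Flush: one of its 160 mm faces lies against the shelf's end face.
- middle_tin: Closed red tin with yellow panels, 130 (x) x 105 (y) x 50 high, about 0.45 kg, too wide to grip; origin at the centre of its underside, z up. Starts standing on the shelf near the end, a little askew. Its place is centred on the big tin, x along the big tin's x.
- small_tin: Small closed yellow tin with a green panel and brass lid, 90 (x) x 58 (y) x 45 high, about 0.18 kg; origin at the centre of its underside, z up. Starts on the trunk top to the robot's left; gripped across its 58 mm width.
- roll: Orange roll of tape, a ring of outer diameter 54, bore 25, 26 high, 60 g; origin at the centre of its underside, z along its axis. Starts on the spindle, its underside 12 above the trunk top.
- spindle: Loose steel spindle stand: a round foot of diameter 72, 12 thick, with an upright post of diameter 18 whose top is 62 above the underside; about 0.5 kg; origin at the centre of the underside.
- lantern: Bystander: blue and white solar lantern, round, diameter 84, 125 high, standing on the far (robot's right) part of the shelf; origin at the centre of its underside.
- bottle: Bystander: green glass bottle with white twist cap, diameter 56, 140 high, standing beyond the shelf; origin at the centre of its underside.
- plate: Bystander: round steel plate, diameter 140, 16 high, lying on the trunk between robot and shelf; origin at the centre of its underside.
- comb: Bystander: yellow comb, 26 (x) x 150 (y) x 5 thick, lying flat beyond the column place; origin at the centre of its underside.
Mind the look-alikes: they are no part of the job. Several things have the shape of the middle_tin; the one meant has the colours described above. What is shaped like the small_tin but pink is not meant.

How it is judged:
By the outcome, as a careful person would: the job done as asked, in the order asked, and still so for the second after the job is handed in, with the robot touching nothing.
It also fails if it takes over 72 s, if anything falls off the work surface, if the arm or the gripper's body presses on something with over 40 N, if the wrist force passes 120 N, or if a joint passes its speed limit or range.

## Working session

There is one attempt and no reset: what is moved stays moved. The work goes in short steps, Python scripts to look and compute and a tool call to move; the robot and the scene stay as the last step left them, time stands still between calls to the robot, and variables do not carry over. Pictures are saved under pics/ and viewed, at most 10 in all, crops included, and the job is handed in when it is done.

Besides the shell and the picture viewer there is one more tool, called after "Call:" as name(argument=value, ...) on one line, values as JSON. drive_tool: Moves the arm, as the interface text tells. Shift numbers are shares of 50 mm and turn numbers shares of 0.12 rad, none past 1 either way. Its arguments: {"type":"object","properties":{"targets":{"type":"array"},"grip_force":{"type":"number"}},"required":["targets"]}

```bash
ls; mkdir -p pics
cat > h.py <<'E'
import numpy as np, cv2
from bench import env
from scipy.spatial.transform import Rotation as Ro
def cloud(f):
    h,w=f['z_map'].shape
    u,v=np.meshgrid(np.arange(w),np.arange(h))
    p=cv2.undistortPoints(np.stack([u,v],-1).reshape(-1,1,2).astype(float),np.array(f['intrinsics']),np.array(f['D'])).reshape(h,w,2)
    z=f['z_map'].astype(float)
    c=np.dstack([p*z[...,None],z])
    if 'R' in f: X=(c-np.array(f['t']))@np.array(f['R'])
    else:
        s=env.get_state(); T=np.array(f['T_tool_cam'])
        X=c@T[:3,:3].T+T[:3,3]
        X=X@Ro.from_quat(s['eef_rot']).as_matrix().T+np.array(s['position'])
    X[z==0]=np.nan
    return X
def save(f,n): cv2.imwrite('pics/'+n,cv2.cvtColor(f['pixels'],cv2.COLOR_RGB2BGR))
E
python3 - <<'E'
from h import *
for n in ['scene','top']:
    f=env.grab_frame(n); save(f,n+'0.png'); np.savez('/tmp/'+n,X=cloud(f),p=f['pixels'])
print(env.get_state())
E
```

```text
pics
{'time': 0.1, 'q': array([ 1.07024266e+00,  1.16431963e-01,  1.44216178e+00, -1.97967448e-05,
        1.58401723e+00, -3.77718109e-02]), 'qd': array([ 0.00102279,  0.00138913, -0.00311271,  0.00047853, -0.0018899 ,
        0.00123154]), 'joint_efforts': array([ 1.77763817e-03, -7.22891450e+01, -6.23867226e+01,  7.80560053e-02,
        2.27101101e-02, -3.04410696e-05]), 'position': array([301.34581929, 604.01468447, 404.10577775]), 'eef_rot': array([ 2.29331695e-01,  9.73348198e-01, -4.93454391e-04, -1.25855568e-04]), 'wrist_force': array([ 0.00417324, -0.36000966,  0.39622216]), 'wrist_torque': array([-0.01675117,  0.00909165,  0.0414286 ]), 'grip_force': 0.0, 'finger_gap': 93.29337175451316}
```

View pics/top0.png

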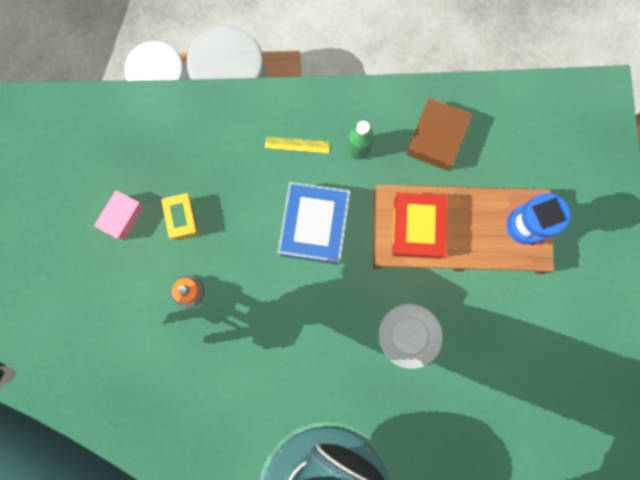

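View pics/scene0.png

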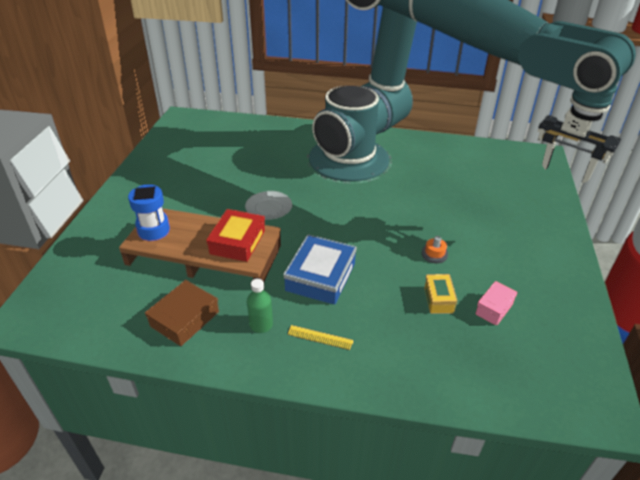

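The top view shows two candidates for middle_tin: the red tin with the yellow panel on the shelf at (421,225) and a plain brown one at (440,133). The red one fits the description. For small_tin they are the yellow tin with the green panel at (180,216) and a pink one at (120,215), and the yellow one fits. Blue tin (314,222), roll (185,291), comb (297,145), bottle (360,140). I'll confirm both in a crop and measure them.

Run:
```python
from h import *
im=cv2.imread('pics/top0.png')
a=cv2.resize(im[90:290,360:490],None,fx=2.9,fy=2.9,interpolation=2)
b=cv2.resize(im[90:290,90:220],None,fx=2.9,fy=2.9,interpolation=2)
cv2.imwrite('pics/crop.png',np.hstack([b,a]))
d=np.load('/tmp/top.npz');X=d['X'];Z=X[...,2]
def rect(name,box,z0,z1):
    u0,u1,v0,v1=box
    m=np.zeros(Z.shape,bool); m[v0:v1,u0:u1]=True
    m&=(Z>z0)&(Z<z1)
    P=X[m]; 
    r=cv2.minAreaRect(P[:,:2].astype(np.float32))
    print(name,m.sum(),np.round(r[0],1),np.round(r[1],1),round(r[2],2),'z',round(np.median(P[:,2]),1), 'mean',P.mean(0).round(1))
rect('trunk',(200,250,330,400),-20,20)
rect('big',(270,360,170,270),50,75)
rect('shelf',(365,560,175,280),52,75)
rect('red',(380,460,180,270),100,125)
rect('yellow',(150,205,185,245),36,60)
rect('pink',(90,150,185,245),36,60)
rect('roll',(165,210,270,310),32,48)
rect('post',(165,210,270,310),53,70)
rect('foot',(160,215,265,320),6,20)
rect('lantern',(500,580,185,250),115,135)
rect('bottle',(340,380,115,165),20,160)
rect('comb',(260,335,130,160),2.5,12)
rect('plate',(370,450,295,375),8,25)
```

```text
trunk 3488 [275.5 218.4] [151.5 110.3] 0.13 z -0.5 mean [274.9 217.8  -0.5]
big 4420 [579.9  11.4] [136.  162.5] 80.1 z 59.4 mean [578.2  11.4  59.3]
shelf 9272 [ 558.7 -314.5] [381.8 183.1] 86.81 z 60.8 mean [ 551.4 -320.6   60.9]
red 3183 [ 558.8 -212.6] [106.5 134.4] 84.88 z 111.0 mean [ 557.6 -211.9  110.9]
yellow 1111 [605.1 315. ] [94.4 59.8] 10.94 z 45.0 mean [604.2 314.2  44.9]
pink 1114 [611.2 451.4] [62.3 92.7] 61.47 z 45.2 mean [610.8 450.4  45.2]
roll 372 [437.2 299.7] [52.3 50.7] 88.67 z 37.6 mean [436.9 299.2  37.6]
post 57 [437.4 300. ] [17.  15.5] 89.37 z 61.2 mean [437.2 299.6  61.1]
foot 324 [423.6 315.9] [116.9 109.4] 60.36 z 12.0 mean [434.7 292.6  11.9]
lantern 104 [ 546.2 -421.2] [62.4 16.8] 31.02 z 122.7 mean [ 546.2 -419.   123.1]
bottle 718 [760.7 -96.1] [55.2 47.8] 75.28 z 93.5 mean [753.8 -94.8  91.8]
comb 627 [778.   50.2] [170.9  72.4] 88.48 z 4.3 mean [776.9  55.    4.7]
plate 1719 [ 327.7 -192.7] [136.4 136.5] 86.7 z 11.9 mean [ 326.6 -193.9   12.1]
```

View pics/crop.png

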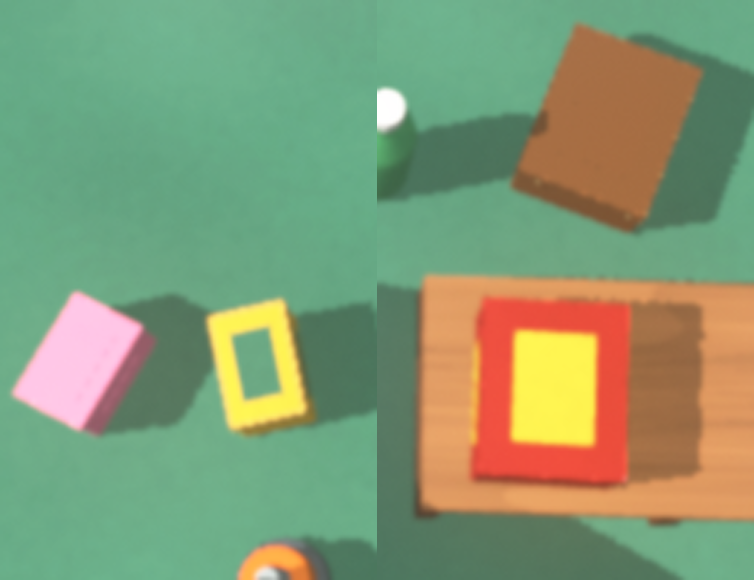

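The crop confirms both: yellow tin with green panel (left) and red tin with yellow panel (right). I'll push with the two open fingertips as a self-aligning bar.

```bash
cat >> h.py <<'E'
TH=np.radians(-3.19); EX=np.array([np.cos(TH),np.sin(TH)]); EY=np.array([-EX[1],EX[0]]); S0=np.array([569.3,-124.8])
def s2w(x,y): return S0+x*EX+y*EY
def w2s(p): d=np.asarray(p)[:2]-S0; return np.array([d@EX,d@EY])
def go(xy,tip,yawdeg):
    "xy world, tip height, yaw of tool y (deg, world, mod 180)"
    s=env.get_state(); R=Ro.from_quat(s['eef_rot']).as_matrix(); p=np.array(s['position'])
    cur=np.degrees(np.arctan2(R[1,1],R[0,1])); d=(yawdeg-cur+90)%180-90
    # target rotation exactly pointing down
    a=np.radians(cur+d); y=np.array([np.cos(a),np.sin(a),0]); z=np.array([0,0,-1.]); Rt=np.c_[np.cross(y,z),y,z]
    rv=Ro.from_matrix(R.T@Rt).as_rotvec()/0.12
    sh=Rt.T@(np.array([xy[0],xy[1],tip+186])-p)/50
    print('t',round(s['time'],2),'tip',p.round(1)-[0,0,186],'shelf',w2s(p).round(1),'yaw',round(cur,2),'TURN',rv.round(3),'SHIFT after turn',sh.round(3),'F',np.round(s['wrist_force'],1),'q6',round(s['q'][5],2))
E
python3 -c "
from h import *
go(s2w(3,237),150,-3.19)"
```

```text
t 0.1 tip [301.3 604.  218.1] shelf [-308.1  712.8] yaw 63.48 TURN [-8.000e-03  5.000e-03  9.697e+00] SHIFT after turn [-9.515  6.222  1.362] F [ 0.  -0.4  0.4] q6 -0.04
```

Call:
drive_tool(targets=[[1,0,0,0,0,0,0.97],[1,0,0,0,0,0,0.97],[1,0,0,0,0,0,0.97],[1,0,0,0,0,0,0.97],[1,0,0,0,0,0,0.97]])

```text
time: 0.6
position: [301.4, 604.0, 404.3]
eef_rot: [0.501, 0.865, -0.0, 0.0]
wrist_force: [-0.5, -0.2, -0.0]
finger_gap: 93.1
grip_force: 0.0
```

Call:
drive_tool(targets=[[1,0,0,0,0,0,0.97],[1,0,0,0,0,0,0.97],[1,0,0,0,0,0,0.97],[1,0,0,0,0,0,0.97],[1,0,0,0,0,0,0.97]])

```text
time: 1.1
position: [301.4, 604.0, 404.3]
eef_rot: [0.728, 0.685, -0.0, 0.0]
wrist_force: [-1.4, 0.6, 0.2]
finger_gap: 92.9
grip_force: 0.0
```

Call:
drive_tool(targets=[[1,-0.5,0.33,0.07,0,0,0],[1,-0.7,0.45,0.1,0,0,0],[1,-0.7,0.45,0.1,0,0,0],[1,-0.7,0.45,0.1,0,0,0],[1,-0.7,0.45,0.1,0,0,0]])

```text
time: 1.6
position: [398.9, 431.8, 380.7]
eef_rot: [0.727, 0.687, -0.0, 0.0]
wrist_force: [0.2, 0.7, -0.2]
finger_gap: 93.1
grip_force: 0.0
```

Call:
drive_tool(targets=[[1,-0.7,0.45,0.1,0,0,0],[1,-0.7,0.45,0.1,0,0,0],[1,-0.7,0.45,0.1,0,0,0],[1,-0.7,0.45,0.1,0,0,0],[1,-0.7,0.45,0.1,0,0,0]])

```text
time: 2.1
position: [501.4, 250.6, 355.9]
eef_rot: [0.727, 0.687, -0.0, -0.0]
wrist_force: [0.5, 0.5, 0.3]
finger_gap: 92.9
grip_force: 0.0
```

```bash
python3 -c "
from h import *
go(s2w(3,237),20,-3.19)"
```

```text
t 2.1 tip [501.4 250.6 169.9] shelf [-88.6 371.1] yaw -3.21 TURN [-0.001  0.001 -0.002] SHIFT after turn [-2.682  1.833  2.998] F [0.5 0.5 0.3] q6 0.47
```

Call:
drive_tool(targets=[[1,-0.53,0.37,0.2,0,0,0],[1,-0.53,0.37,0.2,0,0,0],[1,-0.54,0.36,0.2,0,0,0],[1,-0.54,0.37,0.2,0,0,0],[1,-0.54,0.36,0.2,0,0,0]])

```text
time: 2.6
position: [585.3, 112.1, 305.6]
eef_rot: [0.727, 0.687, -0.0, -0.0]
wrist_force: [0.8, -0.6, -0.5]
finger_gap: 93.1
grip_force: 0.0
```

Call:
drive_tool(targets=[[1,0,0,0.4,0,0,0],[1,0,0,0.5,0,0,0],[1,0,0,0.5,0,0,0],[1,0,0,0.4,0,0,0],[1,0,0,0.2,0,0,0]])

```text
time: 3.1
position: [584.3, 113.2, 204.1]
eef_rot: [0.727, 0.687, -0.001, -0.001]
wrist_force: [0.9, 0.2, -0.2]
finger_gap: 93.0
grip_force: 0.0
```

Call:
drive_tool(targets=[[1,-0.2,0,0,0,0,0],[1,-0.2,0,0,0,0,0],[1,-0.2,0,0,0,0,0],[1,-0.2,0,0,0,0,0],[1,-0.2,0,0,0,0,0]])

```text
time: 3.6
position: [582.1, 62.6, 207.3]
eef_rot: [0.727, 0.687, 0.001, 0.0]
wrist_force: [1.7, 6.1, 0.7]
finger_gap: 93.1
grip_force: 2.9
```

Run:
```python
from h import *
go(s2w(3,142.5),20,-3.19)
f=env.grab_frame('wrist'); X=cloud(f); Z=X[...,2]; save(f,'w1.png')
print(np.nanmin(Z),np.nanmax(Z))
m=(Z>52)&(Z<70); P=X[m]; print(m.sum(), P.min(0),P.max(0))
```

```text
t 3.6 tip [582.1  62.6  21.3] shelf [  2.4 187.8] yaw -3.23 TURN [ 0.011 -0.008 -0.006] SHIFT after turn [-0.906  0.013  0.027] F [1.7 6.1 0.7] q6 0.12
-3.568745227746973 144.77394733231546
19955 [503.80549888 -13.16877863  52.00023101] [664.14481626  73.7607297   69.98983041]
```

View pics/w1.png

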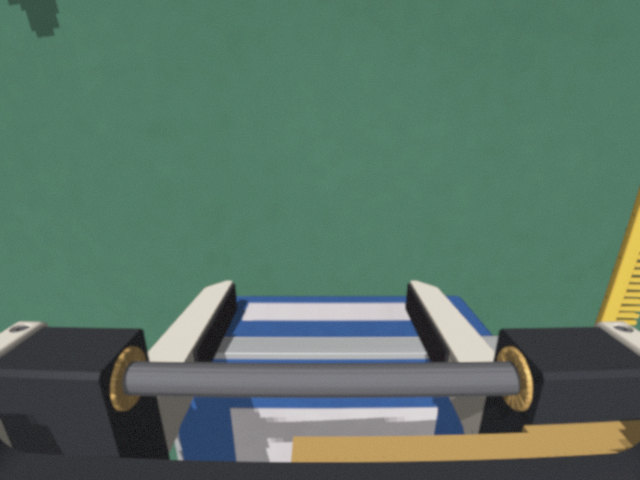

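The wrist view shows both fingertips, at about (225,300) and (420,300), flat on the blue tin's face, which is now square to the gripper. I'll keep pushing.

Call:
drive_tool(targets=[[1,-0.16,0,0,0,0,0],[1,-0.16,0,0,0,0,0],[1,-0.16,0,0,0,0,0],[1,-0.16,0,0,0,0,0],[1,-0.12,0,0,0,0,0]])

```text
time: 4.15
position: [580.1, 25.1, 207.3]
eef_rot: [0.727, 0.687, 0.001, 0.0]
wrist_force: [0.3, 8.0, 1.0]
finger_gap: 93.0
grip_force: 3.7
```

Call:
drive_tool(targets=[[1,-0.03,0,0,0,0,0],[1,-0.03,0,0,0,0,0],[1,-0.02,0,0,0,0,0],[1,-0.02,0,0,0,0,0],[1,0,0,0,0,0,0]])

```text
time: 4.65
position: [579.9, 20.4, 207.3]
eef_rot: [0.727, 0.687, 0.001, 0.0]
wrist_force: [0.3, 7.0, 2.1]
finger_gap: 92.9
grip_force: 3.0
```

```bash
cat >> h.py <<'E'
def top(x0,x1,y0,y1,z0,z1,cam='top'):
    f=env.grab_frame(cam); X=cloud(f); d=X[...,:2]-S0; a=d@EX; b=d@EY
    m=(a>x0)&(a<x1)&(b>y0)&(b<y1)&(X[...,2]>z0)&(X[...,2]<z1)
    P=np.c_[a[m],b[m]]; r=cv2.minAreaRect(P.astype(np.float32))
    print(m.sum(),'shelf frame ctr',np.round(r[0],1),np.round(r[1],1),round(r[2],2)); return X,m,P
E
python3 - <<'E'
from h import *
go(s2w(3,142.5),20,-3.19)
X,m,P=top(-110,120,-40,170,50,72)
E
```

```text
t 4.65 tip [579.9  20.4  21.3] shelf [  2.5 145.6] yaw -3.22 TURN [ 0.013 -0.007 -0.004] SHIFT after turn [-0.062  0.011  0.026] F [0.3 7.  2.1] q6 0.05
3409 shelf frame ctr [ 0.4 48.1] [175.6 183. ] 89.88
```

Call:
drive_tool(targets=[[1,-0.02,0,0,0,0,0],[1,-0.02,0,0,0,0,0],[1,-0.02,0,0,0,0,0],[1,0,0,0,0,0,0],[1,0,0,0,0,0,0]])

```text
time: 5.2
position: [579.8, 17.9, 207.3]
eef_rot: [0.727, 0.687, 0.001, -0.0]
wrist_force: [1.7, 12.1, 2.0]
finger_gap: 92.8
grip_force: 5.9
```

Call:
drive_tool(targets=[[1,-0.02,0,0,0,0,0],[1,0,0,0,0,0,0],[1,-0.01,0,0,0,0,0],[1,0,0,0,0,0,0],[1,0,0,0,0,0,0]])

```text
time: 5.7
position: [579.8, 17.4, 207.4]
eef_rot: [0.727, 0.687, 0.002, -0.001]
wrist_force: [4.1, 23.8, -0.6]
finger_gap: 92.4
grip_force: 12.4
```

Call:
drive_tool(targets=[[1,0.1,0,0,0,0,0],[1,0.3,0,0,0,0,0],[1,0,0,-0.6,0,0,0],[1,0,0,-1,0,0,0],[1,0,0,-1,0,0,0]])

```text
time: 6.2
position: [580.2, 36.5, 337.7]
eef_rot: [0.727, 0.687, -0.001, -0.0]
wrist_force: [0.6, -0.9, 0.0]
finger_gap: 93.1
grip_force: 0.0
```

Call:
drive_tool(targets=[[0.2,0,0,-0.4,0,0,-1],[0.2,-0.3,-0.4,0,0,0,-1],[0.2,-0.3,-0.4,0,0,0,-1],[0.2,-0.3,-0.4,0,0,0,-1],[0.2,-0.3,-0.4,0,0,0,-1]])

```text
time: 6.7
position: [517.2, -41.0, 356.7]
eef_rot: [0.489, 0.872, -0.0, 0.0]
wrist_force: [0.4, -0.2, -0.3]
finger_gap: 58.2
grip_force: 0.0
```

Call:
drive_tool(targets=[[0.2,0,-0.4,0,0,0,-1],[0.2,0,-0.4,0,0,0,-1],[0.2,0,-0.4,0,0,0,-1],[0.2,0,-0.4,0,0,0,-1],[0.2,0,-0.4,0,0,0,-1]])

```text
time: 7.2
position: [447.5, -110.6, 356.7]
eef_rot: [0.209, 0.978, -0.0, 0.0]
wrist_force: [-0.1, 0.7, -0.9]
finger_gap: 55.5
grip_force: 0.0
```

Run:
```python
from h import *
go(s2w(-100,-88),150,86.81)
f=env.grab_frame('top'); X=cloud(f); d=X[...,:2]-S0; a=d@EX; b=d@EY; Z=X[...,2]
for n,q in dict(big=(-100,110,1.5,150,52,72),shelf=(-110,110,-420,-1,53,72),red=(-110,110,-190,-20,102,122)).items():
    m=(a>q[0])&(a<q[1])&(b>q[2])&(b<q[3])&(Z>q[4])&(Z<q[5]); P=np.c_[a[m],b[m]]
    r=cv2.minAreaRect(P.astype(np.float32)); print(n,m.sum(),np.round(r[0],1),np.round(r[1],1),round(r[2],2),np.percentile(P,[0.5,99.5],axis=0).round(1).tolist())
```

```text
t 7.2 tip [ 447.5 -110.6  170.7] shelf [-122.4    7.4] yaw 65.84 TURN [-0.004  0.006 -3.05 ] SHIFT after turn [-0.448 -1.909  0.414] F [-0.1  0.7 -0.9] q6 -1.45
big 2729 [11.  68.7] [134.1 161.6] 89.88 [[-68.6, 3.6], [90.8, 135.3]]
shelf 7177 [ 1.000e-01 -1.905e+02] [379.6 182.7] 89.73 [[-90.8, -376.8], [90.1, -4.9]]
red 1375 [ 27.3 -89.5] [107.   67.7] 87.79 [[-5.0, -141.2], [60.9, -36.8]]
```

The blue tin is flush, but its x' is about 11 mm. I'll first align the red tin on the shelf sideways, aiming for x'=2. Then I'll nudge the blue tin along the end face to the same x'.

Call:
drive_tool(targets=[[0.2,0,0,0,0,0,-1],[0.2,0,0,0,0,0,-1],[0.2,0,0,0,0,0,-1.0],[0.2,-0.2,-0.9,0.4,0,0,-0.05],[0.2,-0.25,-1.0,0,0,0,0]])

```text
time: 7.75
position: [464.3, -204.8, 335.0]
eef_rot: [0.029, 1.0, 0.0, -0.0]
wrist_force: [0.8, 0.0, 0.2]
finger_gap: 56.0
grip_force: 0.0
```

Call:
drive_tool(targets=[[0.2,0,0,0.4,0,0,0],[0.2,0,0,0.4,0,0,0],[0.2,0,0,0.4,0,0,0],[0.2,0,0,0.32,0,0,0],[0.2,0,0,0,0,0,0]])

```text
time: 8.25
position: [464.0, -204.5, 258.4]
eef_rot: [0.031, 1.0, 0.001, -0.001]
wrist_force: [0.3, -0.4, 0.1]
finger_gap: 55.8
grip_force: 0.0
```

Run:
```python
from h import *
go(s2w(-70.5,-88),74,86.81)
```

```text
t 8.25 tip [ 464.  -204.5   72.4] shelf [-100.7  -85.4] yaw 86.49 TURN [ 0.008 -0.023 -0.046] SHIFT after turn [-0.603 -0.052 -0.032] F [ 0.3 -0.4  0.1] q6 -1.97
```

Call:
drive_tool(targets=[[0.2,-0.12,-0.05,-0.03,0,0,-0.05],[0.2,-0.13,0,0,0,0,0],[0.2,-0.13,0,0,0,0,0],[0.2,-0.12,0,0,0,0,0],[0.2,-0.09,0,0,0,0,0]])

```text
time: 8.75
position: [494.2, -209.2, 262.2]
eef_rot: [0.027, 1.0, -0.0, -0.0]
wrist_force: [-4.4, -0.3, 4.1]
finger_gap: 55.5
grip_force: 2.4
```

Run:
```python
from h import *
go(s2w(-70.5,-88),74,86.81)
```

```text
t 8.75 tip [ 494.2 -209.2   76.2] shelf [-70.3 -88.4] yaw 86.87 TURN [-0.001 -0.     0.008] SHIFT after turn [0.003 0.008 0.045] F [-4.4 -0.3  4.1] q6 -1.96
```

Call:
drive_tool(targets=[[0.2,0.2,0,0,0,0,0],[0.2,0.2,0,0,0,0,0],[0.2,0,0,-0.6,0,0,0],[0.2,0,0,-0.7,0,0,0],[0.2,0,0.3,-0.6,0,0,0]])

```text
time: 9.25
position: [473.3, -193.6, 358.3]
eef_rot: [0.028, 1.0, -0.0, 0.0]
wrist_force: [0.7, -0.5, -0.6]
finger_gap: 55.8
grip_force: 0.0
```

Call:
drive_tool(targets=[[0.2,-0.5,0.5,0,0,0,0],[0.2,-0.7,0.5,0,0,0,0],[0.2,-0.7,0.5,0,0,0,0],[0.2,-0.7,0.5,0,0,0,0],[0.2,-0.7,0.5,0,0,0,0]])

```text
time: 9.75
position: [646.4, -76.3, 357.0]
eef_rot: [0.027, 1.0, 0.0, 0.0]
wrist_force: [0.2, 0.1, 0.6]
finger_gap: 55.9
grip_force: 0.0
```

Call:
drive_tool(targets=[[0.2,-0.4,0.2,0,0,0,0],[0.2,-0.2,0,0,0,0,0],[0.2,0,0,0,0,0,0],[0.2,0,0,0,0,0,0],[0.2,0,0,0,0,0,0]])

```text
time: 10.25
position: [675.5, -69.7, 357.3]
eef_rot: [0.028, 1.0, -0.0, 0.0]
wrist_force: [0.6, 0.2, 0.1]
finger_gap: 55.9
grip_force: 0.0
```

Run:
```python
from h import *
go(s2w(106,67),30,86.81)
f=env.grab_frame('wrist'); save(f,'w2.png'); X=cloud(f); d=X[...,:2]-S0; a=d@EX; b=d@EY; Z=X[...,2]
ft=env.grab_frame('top'); Xt=cloud(ft); at=(Xt[...,:2]-S0)@EX; bt=(Xt[...,:2]-S0)@EY
for n,A,B,C in (('wrist',a,b,Z),('top',at,bt,Xt[...,2])):
  for k,q in dict(big=(-100,130,2,150,50,70),red=(-110,110,-190,-20,102,122),bottle=(130,250,-20,100,20,160)).items():
    m=(A>q[0])&(A<q[1])&(B>q[2])&(B<q[3])&(C>q[4])&(C<q[5]); P=np.c_[A[m],B[m]]
    if len(P)>50: r=cv2.minAreaRect(P.astype(np.float32)); print(n,k,len(P),np.round(r[0],1),np.round(r[1],1),round(r[2],2),np.percentile(P,[0.5,99.5],axis=0).round(1).tolist())
```

```text
t 10.25 tip [675.5 -69.7 171.3] shelf [103.   60.9] yaw 86.8 TURN [-0.001  0.003 -0.001] SHIFT after turn [-0.06   0.122  2.826] F [0.6 0.2 0.1] q6 -1.66
wrist big 36457 [ 8.7 68.2] [161.9 132.5] 0.01 [[-70.9, 2.6], [88.5, 133.2]]
wrist red 34180 [  4.4 -88.7] [131.6 108.4] 0.13 [[-60.0, -140.7], [69.1, -35.2]]
wrist bottle 4225 [183.9  36.4] [54. 42.] 89.68 [[163.3, 11.3], [202.5, 63.1]]
top red 2825 [  7.1 -86.6] [134.1 106.1] 0.3 [[-59.3, -138.6], [72.9, -35.0]]
```

Call:
drive_tool(targets=[[0.2,-0.06,0.12,0.5,0,0,0],[0.2,0,0,0.7,0,0,0],[0.2,0,0,0.7,0,0,0],[0.2,0,0,0.6,0,0,0],[0.2,0,0,0.32,0,0,0]])

```text
time: 10.85
position: [678.9, -63.3, 213.3]
eef_rot: [0.028, 1.0, 0.0, -0.001]
wrist_force: [0.7, 0.2, 0.5]
finger_gap: 55.6
grip_force: 0.0
```

Call:
drive_tool(targets=[[0.2,0.08,0,0,0,0,0],[0.2,0.08,0,0,0,0,0],[0.2,0.08,0,0,0,0,0],[0.2,0.06,0,0,0,0,0],[0.2,0.0,0,0,0,0,0]])

```text
time: 11.35
position: [664.9, -62.3, 217.8]
eef_rot: [0.027, 1.0, -0.0, 0.001]
wrist_force: [2.0, 1.3, 2.2]
finger_gap: 55.6
grip_force: 1.3
```

Run:
```python
from h import *
go(s2w(89.7,67),30,86.81)
```

```text
t 11.35 tip [664.9 -62.3  31.8] shelf [91.9 67.7] yaw 86.86 TURN [-0.001  0.025  0.007] SHIFT after turn [ 0.045 -0.015  0.036] F [2.  1.3 2.2] q6 -1.65
```

Call:
drive_tool(targets=[[0.2,0.03,0,0,0,0,0],[0.2,0.03,0,0,0,0,0],[0.2,0,0,0,0,0,0],[0.2,-0.15,0,0,0,0,0],[0.2,-0.15,0,0,0,0,0]])

```text
time: 11.85
position: [677.3, -63.0, 216.3]
eef_rot: [0.027, 1.0, -0.0, 0.0]
wrist_force: [-0.1, -1.0, -0.5]
finger_gap: 56.0
grip_force: 0.0
```

Call:
drive_tool(targets=[[0.2,0,0,-0.5,0,0,0],[0.2,0,0,-0.7,0,0,0],[0.2,0,0,-0.7,0,0,0],[0.2,0,0,-0.6,0,0,0],[0.2,0,0,-0.5,0,0,0]])

```text
time: 12.35
position: [677.2, -63.0, 367.9]
eef_rot: [0.027, 1.0, -0.0, 0.0]
wrist_force: [0.9, -0.4, -0.4]
finger_gap: 55.9
grip_force: 0.0
```

```bash
cat >> h.py <<'E'
def rects(cam='wrist',**kw):
    f=env.grab_frame(cam); X=cloud(f); d=X[...,:2]-S0; A=d@EX; B=d@EY; C=X[...,2]
    for k,q in kw.items():
        m=(A>q[0])&(A<q[1])&(B>q[2])&(B<q[3])&(C>q[4])&(C<q[5]); P=np.c_[A[m],B[m]]
        if len(P)>50: r=cv2.minAreaRect(P.astype(np.float32)); print(k,len(P),np.round(r[0],1),np.round(r[1],1),round(r[2],2),np.percentile(P,[0.5,99.5],axis=0).round(1).tolist(),'z',np.median(C[m]).round(1))
    return f,A,B,C
E
python3 - <<'E'
from h import *
go(s2w(2.2,-165),150,-3.19)
f,A,B,C=rects(big=(-100,130,2,150,50,70),red=(-110,110,-190,-20,102,122))
save(f,'w3.png')
E
```

```text
t 12.35 tip [677.2 -63.  181.9] shelf [104.3  67.7] yaw 86.86 TURN [-6.0000e-03  3.0000e-03 -1.3083e+01] SHIFT after turn [4.655 2.042 0.637] F [ 0.9 -0.4 -0.4] q6 -1.65
big 34026 [ 3.1 68.3] [159.  132.6] 0.03 [[-75.4, 2.6], [81.4, 133.2]] z 63.6
red 31931 [  5.4 -88.9] [131.5 108.1] 0.09 [[-59.3, -141.0], [69.9, -35.4]] z 115.5
```

View pics/w3.png

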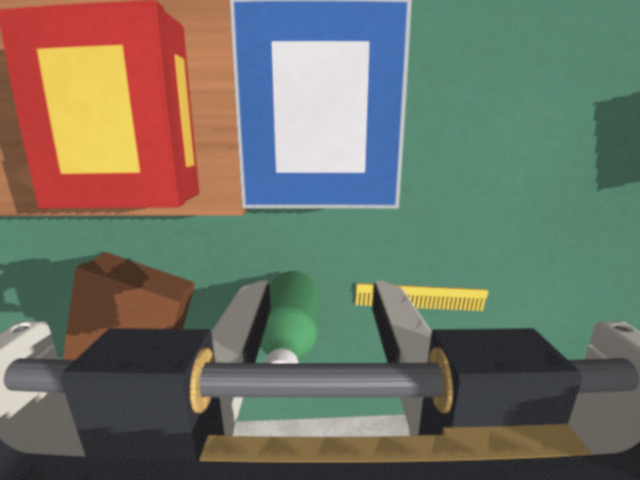

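The blue tin (232–410, 0–208) sits flush against the shelf end. The red tin (0–195, 0–208) is square, but about 3 mm too far in +x'. The frame clips the view, so I'll measure again from a better spot.

Call:
drive_tool(targets=[[0.2,0.2,-0.5,0,0,0,0],[0.2,0.2,-0.5,0,0,0,0],[0.2,0.1,-0.5,0,0,0,0],[0.2,0,-0.26,0,0,0,0],[0.2,0,0,0,0,0,0]])

```text
time: 12.9
position: [647.3, -150.7, 365.6]
eef_rot: [0.028, 1.0, -0.0, -0.0]
wrist_force: [-1.1, 1.0, 0.1]
finger_gap: 56.0
grip_force: 0.0
```

Run:
```python
from h import *
go(s2w(85,-88),74,86.81)
f,A,B,C=rects(big=(-100,130,2,150,50,70),red=(-110,110,-190,-20,102,122))
m=(C>55)&(C<70)&(B<-10)&(B>-30); print(np.percentile(A[m],[0.5,99.5]))
m=(C>55)&(C<70)&(B<140)&(B>10); print(np.percentile(A[m],[0.5,99.5]))
```

```text
t 12.9 tip [ 647.3 -150.7  179.6] shelf [ 79.3 -21.5] yaw 86.76 TURN [-0.    -0.003 -0.007] SHIFT after turn [-0.114 -1.33   2.112] F [-1.1  1.   0.1] q6 -1.78
big 32343 [ 0.6 68.8] [161.8 133.8] 0.1 [[-78.8, 2.7], [80.3, 134.3]] z 59.9
red 31047 [  3.9 -87.8] [131.5 107. ] 0.06 [[-60.5, -140.1], [68.7, -34.9]] z 111.7
[-92.25214751  86.00363435]
[-78.83809442 166.0383088 ]
```

Call:
drive_tool(targets=[[0.2,-0.18,-0.4,0,0,0,0],[0.2,0,-0.6,0,0,0,0],[0.2,0,-0.33,0.3,0,0,0],[0.2,0,0,0.6,0,0,0],[0.2,0,0,0.6,0,0,0]])

```text
time: 13.45
position: [652.5, -216.7, 288.9]
eef_rot: [0.028, 1.0, 0.0, -0.0]
wrist_force: [0.6, -0.2, -0.3]
finger_gap: 56.0
grip_force: 0.0
```

Call:
drive_tool(targets=[[0.2,0,0,0.4,0,0,0],[0.2,0,0,0.2,0,0,0],[0.2,0.04,0,0,0,0,0],[0.2,0.04,0,0,0,0,0],[0.2,0,0,0,0,0,0]])

```text
time: 13.95
position: [648.4, -216.1, 262.3]
eef_rot: [0.027, 1.0, -0.0, 0.001]
wrist_force: [0.3, -1.4, 1.0]
finger_gap: 56.0
grip_force: 0.0
```

Run:
```python
from h import *
go(s2w(74.4,-88),74,86.81)
```

```text
t 13.95 tip [ 648.4 -216.1   76.3] shelf [ 84.1 -86.8] yaw 86.86 TURN [-0.004  0.014  0.008] SHIFT after turn [ 0.194 -0.025  0.045] F [ 0.3 -1.4  1. ] q6 -1.88
```

Call:
drive_tool(targets=[[0.2,0.08,0,0,0,0,0],[0.2,0.05,0,0,0,0,0],[0.2,0.03,0,0,0,0,0],[0.2,0.03,0,0,0,0,0],[0.2,0,0,0,0,0,0]])

```text
time: 14.45
position: [639.0, -215.6, 261.5]
eef_rot: [0.027, 1.0, -0.0, 0.001]
wrist_force: [4.9, 0.0, 3.5]
finger_gap: 55.7
grip_force: 2.1
```

Call:
drive_tool(targets=[[0.2,-0.2,0,0,0,0,0],[0.2,-0.1,0,-0.4,0,0,0],[0.2,0,0.6,-0.7,0,0,0],[0.2,0,0.6,-0.7,0,0,0],[0.2,0,0.1,-0.3,0,0,0]])

```text
time: 14.95
position: [658.1, -149.3, 369.1]
eef_rot: [0.027, 1.0, -0.0, 0.001]
wrist_force: [0.4, -0.1, -0.3]
finger_gap: 55.7
grip_force: 0.0
```

Run:
```python
from h import *
go(s2w(1,-165),150,-3.19)
f,A,B,C=rects(big=(-100,130,2,150,50,70),red=(-110,110,-190,-20,102,122))
```

```text
t 14.95 tip [ 658.1 -149.3  183.1] shelf [ 90.1 -19.5] yaw 86.96 TURN [ -0.017   0.016 -13.068] SHIFT after turn [2.911 1.781 0.662] F [ 0.4 -0.1 -0.3] q6 -1.78
big 32247 [ 1.  68.1] [132.1 162.2] 89.98 [[-78.6, 2.7], [80.7, 132.5]] z 60.9
red 31941 [  0.9 -89.8] [131.8 107.4] 0.21 [[-63.9, -141.8], [65.8, -36.5]] z 112.8
```

Red and blue now agree in x' (0.9 and 1.0). Next I turn the gripper and go behind the red tin.

Call:
drive_tool(targets=[[1,0,0,0,0,0,1],[1,0,0,0,0,0,1],[1,0,0,0,0,0,1],[1,0,0,0,0,0,1],[1,0,0,0,0,0,1]])

```text
time: 15.5
position: [657.6, -152.4, 363.8]
eef_rot: [0.324, 0.946, -0.0, -0.001]
wrist_force: [-0.0, -0.6, -0.1]
finger_gap: 90.4
grip_force: 0.0
```

Call:
drive_tool(targets=[[1,0,0,0,0,0,1],[1,0,0,0,0,0,1],[1,0,0,0,0,0,1],[1,0,0,0,0,0,1],[1,0,0,0,0,0,1]])

```text
time: 16.0
position: [657.6, -152.4, 363.8]
eef_rot: [0.589, 0.808, -0.001, -0.001]
wrist_force: [-0.1, -0.1, 0.2]
finger_gap: 92.7
grip_force: 0.0
```

Call:
drive_tool(targets=[[1,0,0,0,0,0,1],[1,0,0,0,0,0,1],[1,0,0,0,0,0,1],[1,-0.4,-0.3,0,0,0,0.11],[1,-0.6,-0.4,0,0,0,0]])

```text
time: 16.5
position: [620.1, -200.1, 363.6]
eef_rot: [0.727, 0.687, -0.001, -0.001]
wrist_force: [0.2, -0.1, 0.3]
finger_gap: 93.0
grip_force: 0.0
```

Call:
drive_tool(targets=[[1,-0.6,-0.4,0,0,0,0],[1,-0.6,-0.4,0,0,0,0],[1,-0.5,-0.28,0,0,0,0],[1,-0.2,0,0,0,0,0],[1,0,0,0,0,0,0]])

```text
time: 17.0
position: [560.5, -292.9, 364.6]
eef_rot: [0.728, 0.686, -0.0, -0.001]
wrist_force: [0.6, 0.8, 0.6]
finger_gap: 92.9
grip_force: 0.0
```

Run:
```python
from h import *
go(s2w(1,-166),74,-3.19)
f,A,B,C=rects('top',lant=(-100,100,-420,-200,100,200))
```

```text
t 17.0 tip [ 560.5 -292.9  178.6] shelf [   0.5 -168.3] yaw -3.39 TURN [-0.012 -0.005 -0.03 ] SHIFT after turn [0.047 0.009 2.092] F [0.6 0.8 0.6] q6 -0.46
lant 333 [  -2.8 -316.1] [83.8 59.8] 62.91 [[-23.0, -362.1], [36.0, -278.5]] z 144.4
```

Call:
drive_tool(targets=[[0.7,0.05,0,0.4,0,0,-0.03],[0.7,0,0,0.5,0,0,0],[0.7,0,0,0.5,0,0,0],[0.7,0,0,0.4,0,0,0],[0.7,0,0,0.25,0,0,0]])

```text
time: 17.55
position: [561.2, -287.8, 261.1]
eef_rot: [0.725, 0.688, -0.0, -0.001]
wrist_force: [-0.4, -0.7, -0.4]
finger_gap: 79.1
grip_force: 0.0
```

Call:
drive_tool(targets=[[0.7,0.1,0,0,0,0,0],[0.7,0.1,0,0,0,0,0],[0.7,0.15,0,0,0,0,0],[0.7,0.2,0,0,0,0,0],[0.7,0.2,0,0,0,0,0]])

```text
time: 18.05
position: [562.9, -250.8, 264.6]
eef_rot: [0.726, 0.688, 0.0, 0.001]
wrist_force: [-1.1, -5.1, 4.3]
finger_gap: 79.0
grip_force: 2.4
```

Run:
```python
from h import *
go(s2w(1,3),74,-3.19)
```

```text
t 18.05 tip [ 562.9 -250.8   78.6] shelf [   0.6 -126.2] yaw -3.08 TURN [0.014 0.011 0.017] SHIFT after turn [2.583 0.008 0.091] F [-1.1 -5.1  4.3] q6 -0.41
```

Call:
drive_tool(targets=[[0.7,0.2,0,0.02,0,0,0.02],[0.7,0.2,0,0.02,0,0,0],[0.7,0.2,0,0,0,0,0],[0.7,0.2,0,0,0,0,0],[0.7,0.2,0,0,0,0,0]])

```text
time: 18.55
position: [565.5, -200.7, 261.4]
eef_rot: [0.727, 0.687, -0.0, 0.0]
wrist_force: [0.1, -4.8, 4.2]
finger_gap: 78.9
grip_force: 2.4
```

Call:
drive_tool(targets=[[0.7,0.2,0,0,0,0,0],[0.7,0.2,0,0,0,0,0],[0.7,0.2,0,0,0,0,0],[0.7,0.2,0,0,0,0,0],[0.7,0.2,0,0,0,0,0]])

```text
time: 19.05
position: [568.2, -150.6, 260.9]
eef_rot: [0.727, 0.687, -0.0, -0.001]
wrist_force: [0.5, -1.5, -0.3]
finger_gap: 78.7
grip_force: 0.8
```

Run:
```python
from h import *
go(s2w(1,3),74,-3.19)
f,A,B,C=rects('top',big=(-100,100,50,170,50,72),red=(-110,110,-60,170,102,122))
```

```text
t 19.05 tip [ 568.2 -150.6   74.9] shelf [  0.3 -25.8] yaw -3.2 TURN [-0.007 -0.005 -0.002] SHIFT after turn [0.576 0.013 0.017] F [ 0.5 -1.5 -0.3] q6 -0.25
big 1641 [ 3.  94.9] [ 84.6 163.7] 88.32 [[-77.7, 60.5], [82.6, 135.7]] z 59.3
red 1511 [ 1.6 40.7] [131.9 100.3] 0.03 [[-63.6, 1.1], [66.6, 90.6]] z 109.9
```

Call:
drive_tool(targets=[[0.7,0.12,0,0,0,0,0],[0.7,0.12,0,0,0,0,0],[0.7,0.12,0,0,0,0,0],[0.7,0.12,0,0,0,0,0],[0.7,0.06,0,0,0,0,0]])

```text
time: 19.6
position: [569.8, -124.1, 261.3]
eef_rot: [0.727, 0.687, 0.0, -0.0]
wrist_force: [-0.3, -2.7, -1.4]
finger_gap: 78.8
grip_force: 0.7
```

Run:
```python
from h import *
go(s2w(1,6),74,-3.19)
f,A,B,C=rects('top',big=(-100,100,50,170,54,67),red=(-110,110,-60,170,102,122))
for lo,hi in ((-60,-35),(-35,0),(0,35),(35,60)):
    m=(A>lo)&(A<hi)&(C>54)&(C<66)&(B>60)&(B<150); n=(A>lo)&(A<hi)&(C>102)&(C<118)&(B>60)&(B<150)
    print(lo,np.percentile(B[m],[1,99]).round(1),np.percentile(B[n],99).round(1))
save(f,'t3.png')
```

```text
t 19.6 tip [ 569.8 -124.1   75.3] shelf [0.5 0.7] yaw -3.2 TURN [-0.001 -0.001 -0.002] SHIFT after turn [0.106 0.01  0.026] F [-0.3 -2.7 -1.4] q6 -0.2
big 742 [  3.3 104.7] [ 64.6 163.6] 88.45 [[-77.9, 78.5], [82.8, 135.9]] z 59.2
red 1443 [ 2.  67.4] [131.6  98.5] 0.35 [[-63.2, 28.2], [66.8, 116.2]] z 109.4
-60 [117.7 135.8] 116.2
-35 [116.7 135.5] 115.1
0 [117.2 135.6] 116.0
35 [117.9 136. ] 116.3
```

Call:
drive_tool(targets=[[0.7,0.04,0,0,0,0,0],[0.7,0.03,0,0,0,0,0],[0.7,0.02,0,0,0,0,0],[0.7,0,0,0,0,0,0],[0.7,0,0,0,0,0,0]])

```text
time: 20.15
position: [570.0, -120.1, 261.4]
eef_rot: [0.727, 0.687, 0.0, -0.0]
wrist_force: [-0.8, 0.5, -0.2]
finger_gap: 78.8
grip_force: 0.0
```

Call:
drive_tool(targets=[[0.7,-0.1,0,0,0,0,0],[0.7,-0.3,0,-0.2,0,0,0],[0.7,-0.6,0,-0.8,0,0,0],[0.7,-0.6,0,-0.8,0,0,0],[0.7,0,0,-0.6,0,0,0]])

```text
time: 20.65
position: [564.9, -203.6, 384.8]
eef_rot: [0.728, 0.686, 0.0, 0.001]
wrist_force: [0.0, 0.7, 0.3]
finger_gap: 79.0
grip_force: 0.0
```

Run:
```python
from h import *
go(s2w(1,6),74,-3.19)
f,A,B,C=rects('wrist',big=(-110,110,10,170,50,72),red=(-110,110,-60,170,102,122),sh=(-110,110,-90,-4,50,72))
f,A,B,C=rects('top',big=(-100,100,10,170,50,72),red=(-110,110,-60,170,102,122))
save(f,'t4.png')
```

```text
t 20.65 tip [ 564.9 -203.6  198.8] shelf [ -0.  -78.9] yaw -3.36 TURN [ 0.016  0.012 -0.024] SHIFT after turn [1.698 0.02  2.496] F [0.  0.7 0.3] q6 -0.33
big 1547 [ 2.7 59.3] [ 98.5 162.1] 89.91 [[-78.0, 10.1], [83.2, 107.5]] z 64.4
red 23352 [ 1.5 52.4] [ 79.  131.6] 89.96 [[-63.2, 13.5], [66.1, 90.9]] z 114.6
sh 18693 [ -1.1 -47. ] [181.3  86. ] 0.03 [[-90.3, -89.5], [88.0, -4.4]] z 66.5
big 962 [ 2.8 73. ] [162.2 126. ] 0.07 [[-78.0, 10.6], [83.1, 135.8]] z 59.1
red 3046 [ 1.8 67.6] [105.9 131.6] 89.82 [[-63.5, 15.5], [66.5, 120.0]] z 109.3
```

Red is square and centred on blue: about 1 mm off and within 0.3°, with blue still flush. Next is the small tin.

Run:
```python
from h import *
go([605.1,315],110,100.9)
```

```text
t 20.75 tip [ 565.4 -201.9  201.1] shelf [  0.4 -77.2] yaw -3.31 TURN [ 0.059 -0.02  11.023] SHIFT after turn [  2.735 -10.002   1.822] F [0.5 0.4 0.7] q6 -0.33
```

Call:
drive_tool(targets=[[1,0,0,0,0,0,-1],[1,0,0,0,0,0,-1],[1,0,0,0,0,0,-1],[1,0,0,0,0,0,-1],[1,0,0,0,0,0,-1]])

```text
time: 21.25
position: [565.4, -200.6, 381.3]
eef_rot: [0.489, 0.872, -0.0, -0.0]
wrist_force: [-1.1, -0.2, -0.5]
finger_gap: 92.8
grip_force: 0.0
```

Call:
drive_tool(targets=[[1,0,0,0,0,0,-1],[1,0,0,0,0,0,-1],[1,0,0,0,0,0,-1],[1,0,0,0,0,0,-1],[1,0,0,0,0,0,-1]])

```text
time: 21.75
position: [565.4, -200.6, 381.3]
eef_rot: [0.209, 0.978, 0.0, -0.0]
wrist_force: [0.3, -0.8, -0.0]
finger_gap: 92.9
grip_force: 0.0
```

Call:
drive_tool(targets=[[1,0,0,0,0,0,-1],[1,0,0,0,0,0,-1],[1,0,0,0,0,0,-1],[1,0,0,0,0,0,-1],[1,0,0,0,0,0,-1]])

```text
time: 22.25
position: [565.4, -200.7, 381.3]
eef_rot: [-0.089, 0.996, 0.0, -0.0]
wrist_force: [0.4, 0.2, 0.3]
finger_gap: 93.1
grip_force: 0.0
```

Run:
```python
from h import *
go([605.1,315],110,100.9)
```

```text
t 22.25 tip [ 565.4 -200.7  195.3] shelf [  0.3 -76. ] yaw 100.2 TURN [ 0.001 -0.003 -0.102] SHIFT after turn [-2.731  9.977  1.705] F [0.4 0.2 0.3] q6 -2.13
```

Call:
drive_tool(targets=[[1,-0.1,0.5,0,0,0,-0.1],[1,-0.2,0.72,0,0,0,0],[1,-0.2,0.72,0,0,0,0],[1,-0.2,0.72,0,0,0,0],[1,-0.2,0.72,0,0,0,0]])

```text
time: 22.75
position: [578.8, -24.8, 381.4]
eef_rot: [-0.092, 0.996, 0.0, -0.0]
wrist_force: [0.9, -0.2, -0.3]
finger_gap: 92.8
grip_force: 0.0
```

Call:
drive_tool(targets=[[1,-0.2,0.72,0,0,0,0],[1,-0.2,0.72,0,0,0,0],[1,-0.2,0.72,0,0,0,0],[1,-0.2,0.72,0,0,0,0],[1,-0.2,0.72,0,0,0,0]])

```text
time: 23.25
position: [595.0, 161.4, 381.4]
eef_rot: [-0.092, 0.996, -0.0, -0.0]
wrist_force: [1.1, 0.1, 0.6]
finger_gap: 93.0
grip_force: 0.0
```

Call:
drive_tool(targets=[[1,-0.2,0.72,0,0,0,0],[1,-0.2,0.72,0,0,0,0],[1,-0.2,0.72,0,0,0,0],[1,-0.1,0.4,0,0,0,0],[1,0,0,0,0,0,0]])

```text
time: 23.75
position: [605.9, 294.3, 380.8]
eef_rot: [-0.094, 0.996, -0.0, -0.0]
wrist_force: [1.0, -0.2, -1.0]
finger_gap: 93.3
grip_force: 0.0
```

Run:
```python
from h import *
go([605.1,315],9,100.9)
f=env.grab_frame('wrist'); X=cloud(f); save(f,'w5.png'); Z=X[...,2]
m=(Z>36)&(Z<55)&(abs(X[...,0]-605)<80)&(abs(X[...,1]-315)<80); r=cv2.minAreaRect(X[m][:,:2].astype(np.float32)); print(m.sum(),r,np.median(Z[m]))
ij=np.argwhere(m); print(ij.min(0),ij.max(0))
```

```text
t 23.75 tip [605.9 294.3 194.8] shelf [ 13.2 420.5] yaw 100.73 TURN [-0.    -0.007 -0.024] SHIFT after turn [-0.062  0.41   3.716] F [ 1.  -0.2 -1. ] q6 -1.34
5567 ((603.0316162109375, 310.87518310546875), (91.88427734375, 59.04146194458008), 11.960755348205566) 44.99103746781731
[177 309] [269 371]
```

Call:
drive_tool(targets=[[1,-0.04,0.36,0,0,0,-0.15],[1,0,0,0.8,0,0,0],[1,0,0,0.8,0,0,0],[1,0,0,0.7,0,0,0],[1,0,0,0.5,0,0,0]])

```text
time: 24.3
position: [604.2, 309.8, 238.9]
eef_rot: [-0.101, 0.995, -0.0, -0.001]
wrist_force: [-0.2, 0.5, -0.3]
finger_gap: 93.0
grip_force: 0.0
```

Call:
drive_tool(targets=[[1,0,0,0.4,0,0,0],[1,0,0,0.3,0,0,0],[1,0,0,0.2,0,0,0],[1,0,0,0,0,0,0],[1,0,0,0,0,0,0]])

```text
time: 24.8
position: [604.7, 310.8, 197.2]
eef_rot: [-0.101, 0.995, 0.0, 0.0]
wrist_force: [-0.4, -0.0, -0.1]
finger_gap: 93.2
grip_force: 0.0
```

Call:
drive_tool(targets=[[-0.2,0,0,0,0,0,0],[-0.2,0,0,0,0,0,0],[-0.2,0,0,0,0,0,0],[-0.2,0,0,0,0,0,0],[-0.2,0,0,0,0,0,0]], grip_force=15)

```text
time: 25.3
position: [604.5, 310.9, 196.6]
eef_rot: [-0.101, 0.995, 0.0, 0.0]
wrist_force: [0.5, -0.4, 1.9]
finger_gap: 58.3
grip_force: 15.6
```

Call:
drive_tool(targets=[[-0.2,0,0,0,0,0,0],[-0.2,0,0,0,0,0,0],[-0.2,0,0,-0.2,0,0,0],[-0.2,0,0,-0.5,0,0,0],[-0.2,0,0,-0.7,0,0,0]], grip_force=15)

```text
time: 25.8
position: [604.1, 310.5, 265.8]
eef_rot: [-0.101, 0.995, -0.001, -0.002]
wrist_force: [0.2, 0.5, -1.7]
finger_gap: 58.0
grip_force: 15.0
```

Run:
```python
from h import *
s=env.get_state(); print(s['finger_gap'],s['grip_force'])
go([604,312.5],9,101.7)
```

```text
58.01428531977594 14.999814480543137
t 25.8 tip [604.1 310.5  79.8] shelf [ 10.5 436.6] yaw 101.64 TURN [-0.008 -0.027 -0.009] SHIFT after turn [-0.006  0.039  1.415] F [ 0.2  0.5 -1.7] q6 -1.34
```

Run:
```python
from h import *
go(s2w(1,66.5),165,86.81)
f=env.grab_frame('wrist'); X=cloud(f); save(f,'w6.png'); 
s=env.get_state(); R=Ro.from_quat(s['eef_rot']).as_matrix(); T=(X-s['position'])@R
m=(T[...,2]>140)&(T[...,2]<158)&(abs(T[...,0])<70)&(abs(T[...,1])<27); P=T[m]; print(m.sum(),np.percentile(P,[0,1,50,99,100],axis=0).round(1))
```

```text
t 25.8 tip [604.1 310.5  79.8] shelf [ 10.5 436.6] yaw 101.64 TURN [-0.012 -0.026  2.157] SHIFT after turn [ 0.191 -7.402 -1.705] F [ 0.2  0.5 -1.7] q6 -1.34
17948 [[-4.460e+01 -2.700e+01  1.494e+02]
 [-4.220e+01 -2.640e+01  1.503e+02]
 [ 1.780e+01  1.000e-01  1.517e+02]
 [ 4.740e+01  2.650e+01  1.558e+02]
 [ 4.780e+01  2.700e+01  1.580e+02]]
```

Call:
drive_tool(targets=[[-0.2,0,0,-0.6,0,0,0.5],[-0.2,0,0,-0.8,0,0,0.5],[-0.2,0,0,-0.4,0,0,0.5],[-0.2,0,0,0,0,0,0.5],[-0.2,0,0,0,0,0,0.16]])

```text
time: 26.35
position: [604.4, 310.7, 357.5]
eef_rot: [0.029, 1.0, 0.0, 0.001]
wrist_force: [-0.4, -0.2, -2.8]
finger_gap: 57.8
grip_force: 15.0
```

Run:
```python
from h import *
go(s2w(1,66.5),165,86.81)
```

```text
t 26.35 tip [604.4 310.7 171.5] shelf [ 10.8 436.8] yaw 86.69 TURN [ 0.004  0.01  -0.017] SHIFT after turn [ 0.196 -7.406  0.129] F [-0.4 -0.2 -2.8] q6 -1.08
```

Call:
drive_tool(targets=[[-0.2,0,-0.3,0,0,0,0],[-0.2,0.02,-0.6,0,0,0,0],[-0.2,0.02,-0.6,0,0,0,0],[-0.2,0.02,-0.6,0,0,0,0],[-0.2,0.02,-0.6,0,0,0,0]])

```text
time: 26.85
position: [592.4, 174.4, 355.6]
eef_rot: [0.027, 1.0, -0.0, -0.001]
wrist_force: [-0.1, -0.1, -0.9]
finger_gap: 57.8
grip_force: 15.0
```

Call:
drive_tool(targets=[[-0.2,0.02,-0.6,0,0,0,0],[-0.2,0.02,-0.6,0,0,0,0],[-0.2,0.02,-0.6,0,0,0,0],[-0.2,0.02,-0.6,0,0,0,0],[-0.2,0,-0.6,0,0,0,0]])

```text
time: 27.35
position: [579.8, 24.9, 355.8]
eef_rot: [0.027, 1.0, -0.0, -0.001]
wrist_force: [0.3, 0.7, -1.9]
finger_gap: 57.6
grip_force: 15.0
```

Call:
drive_tool(targets=[[-0.2,0,-0.6,0,0,0,0],[-0.2,0,-0.5,0,0,0,0],[-0.2,0,-0.4,0.1,0,0,0],[-0.2,0,-0.2,0.2,0,0,0],[-0.2,0,-0.2,0.1,0,0,0]])

```text
time: 27.85
position: [574.7, -68.9, 334.7]
eef_rot: [0.028, 1.0, 0.0, -0.001]
wrist_force: [-0.3, 0.8, -2.3]
finger_gap: 58.1
grip_force: 15.0
```

Run:
```python
from h import *
go(s2w(2.6,66.5),120.6,86.81)
f,A,B,C=rects('wrist',red=(-110,110,-60,170,102,119),tin=(-60,60,39,95,160,200))
np.savez('/tmp/w7',A=A,B=B,C=C); save(f,'w7.png')
```

```text
t 27.85 tip [574.7 -68.9 148.7] shelf [ 2.3 56.1] yaw 86.8 TURN [ 0.002 -0.015 -0.001] SHIFT after turn [-0.006  0.208  0.561] F [-0.3  0.8 -2.3] q6 -1.68
red 10524 [-0.5 65. ] [106.2 131.3] 89.84 [[-65.8, 12.8], [17.5, 117.5]] z 109.1
tin 17064 [ 0.1 67. ] [91.6 56. ] 0.03 [[-45.4, 39.3], [44.9, 94.1]] z 182.4
```

View pics/w7.png

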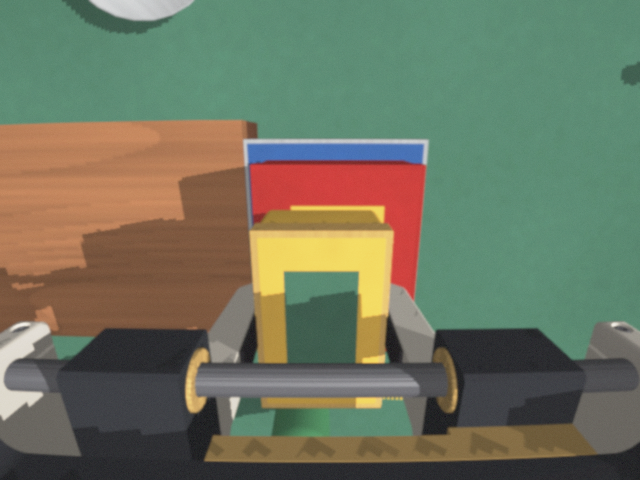

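Run:
```python
import numpy as np
d=np.load('/tmp/w7.npz');A,B,C=d['A'],d['B'],d['C']
for lo,hi in ((-46,-40),(-38,-30)):
    m=(C>176)&(C<190)&(A>lo)&(A<hi)&(B>10)&(B<110)
    for k in (1,5,50,95,99): print(k,np.percentile(B[m],k).round(1),end=' ')
    print(m.sum())
m=(C>103)&(C<116)&(A<-48)&(A>-62); print(np.percentile(B[m],[0.5,99.5]).round(1), np.percentile(A[(C>103)&(C<116)],[.2]))
```

```text
1 25.9 5 28.2 50 54.9 95 80.7 99 83.2 2313
1 25.8 5 28.3 50 54.5 95 80.8 99 83.1 2518
[ 12.8 117.2] [-65.85501342]
```

Call:
drive_tool(targets=[[-0.2,0.01,0.1,0,0,0,0],[-0.2,0,0.11,0,0,0,0],[-0.2,0,0,0.2,0,0,0],[-0.2,0,0,0.2,0,0,0],[-0.2,0,0,0.1,0,0,0]])

```text
time: 28.4
position: [575.1, -57.2, 309.7]
eef_rot: [0.028, 1.0, 0.0, -0.001]
wrist_force: [-0.7, -0.2, -1.5]
finger_gap: 57.9
grip_force: 15.0
```

Call:
drive_tool(targets=[[-0.2,0,0,0,0,0,0],[-0.2,0,0,0.02,0,0,0],[-0.2,0,0,0.02,0,0,0],[-0.2,0,0,0,0,0,0],[-0.2,0,0,0,0,0,0]])

```text
time: 28.9
position: [575.3, -57.7, 309.6]
eef_rot: [0.028, 1.0, -0.0, 0.0]
wrist_force: [-0.3, 0.0, -0.8]
finger_gap: 58.2
grip_force: 15.0
```

Run:
```python
from h import *
go(s2w(1.7,66.6),120.6,86.81)
```

```text
t 28.9 tip [575.3 -57.7 123.6] shelf [ 2.3 67.3] yaw 86.79 TURN [-0.     0.003 -0.003] SHIFT after turn [ 0.011 -0.015  0.059] F [-0.3  0.  -0.8] q6 -1.66
```

Call:
drive_tool(targets=[[-0.2,0.01,-0.01,0.02,0,0,0],[-0.2,0,0,0.02,0,0,0],[-0.2,0,0,0.01,0,0,0],[-0.2,0,0,0,0,0,0],[-0.2,0,0,0,0,0,0]])

```text
time: 29.4
position: [574.8, -58.1, 306.9]
eef_rot: [0.028, 1.0, 0.0, 0.0]
wrist_force: [0.7, 1.1, -1.2]
finger_gap: 58.0
grip_force: 15.0
```

Call:
drive_tool(targets=[[-0.2,0,0,0.01,0,0,0],[-0.2,0,0,0,0,0,0],[-0.2,0,0,0,0,0,0],[-0.2,0,0,0,0,0,0],[-0.2,0,0,0,0,0,0]])

```text
time: 29.9
position: [574.8, -58.1, 306.5]
eef_rot: [0.028, 1.0, -0.0, 0.0]
wrist_force: [-0.8, -0.2, 2.5]
finger_gap: 57.9
grip_force: 15.0
```

Call:
drive_tool(targets=[[0.3,0,0,0,0,0,0],[0.5,0,0,0,0,0,0],[0.7,0,0,0,0,0,0],[0.8,0,0,0,0,0,0],[0.8,0,0,-0.1,0,0,0]])

```text
time: 30.4
position: [574.6, -58.1, 310.8]
eef_rot: [0.028, 1.0, 0.0, -0.001]
wrist_force: [0.8, -0.7, 0.7]
finger_gap: 82.8
grip_force: 0.0
```

Call:
drive_tool(targets=[[0.8,0,0,-0.3,0,0,0],[0.8,0,0,-0.6,0,0,0],[0.8,0,0,-0.6,0,0,0],[0.8,0,0.4,-0.4,0,0,0],[0.8,0,0.6,0,0,0,0]])

```text
time: 30.9
position: [577.5, -8.5, 411.3]
eef_rot: [0.029, 1.0, -0.0, 0.003]
wrist_force: [1.5, 0.3, -0.1]
finger_gap: 83.9
grip_force: 0.0
```

Call:
drive_tool(targets=[[0.8,0.2,0.7,0,0,0,0],[0.8,0.4,0.7,0,0,0,0],[0.8,0.5,0.7,0,0,0,0],[0.8,0.5,0.7,0,0,0,0],[0.8,0.5,0.6,0,0,0,0]])

```text
time: 31.4
position: [481.0, 168.8, 407.8]
eef_rot: [0.028, 1.0, 0.0, 0.001]
wrist_force: [0.5, 0.9, -0.3]
finger_gap: 83.8
grip_force: 0.0
```

Run:
```python
from h import *
f,A,B,C=rects('top',big=(-110,110,1.5,170,50,72),red=(-110,110,-60,170,102,122),small=(-110,110,-60,170,145,170))
np.savez('/tmp/t8',X=cloud(f)); save(f,'t8.png')
X=cloud(f);Z=X[...,2]
m=(Z>32)&(Z<48)&(abs(X[...,0]-437)<40)&(abs(X[...,1]-300)<40); r=cv2.minEnclosingCircle(X[m][:,:2].astype(np.float32)); print(m.sum(),r)
m=(Z>54)&(Z<70)&(abs(X[...,0]-437)<40)&(abs(X[...,1]-300)<40); print(X[m].mean(0),m.sum())
go([437.2,299.7],120,86.81)
```

```text
big 1246 [ 2.9 68.8] [162.2 134.3] 0.04 [[-77.8, 1.7], [83.0, 135.8]] z 59.1
red 1704 [ 1.9 67.7] [106.  132.4] 89.62 [[-63.7, 15.3], [67.1, 120.2]] z 109.2
small 1288 [ 1.8 67.9] [91.7 59.1] 0.33 [[-43.6, 38.7], [47.0, 97.2]] z 154.3
226 ((437.7370910644531, 299.8847351074219), 26.67509651184082)
[438.19389999 295.34358157  59.86690318] 28
t 31.45 tip [478.7 171.6 222.1] shelf [-106.9  290.9] yaw 86.9 TURN [0.017 0.005 0.013] SHIFT after turn [0.971 2.512 2.042] F [-1.2  1.8  1.8] q6 -1.22
```

Call:
drive_tool(targets=[[0.8,0.2,0.5,0.4,0,0,0],[0.8,0.25,0.6,0.5,0,0,0],[0.8,0.25,0.6,0.5,0,0,0],[0.8,0.15,0.5,0.3,0,0,0],[0.8,0.1,0.3,0.3,0,0,0]])

```text
time: 31.95
position: [441.3, 296.4, 306.7]
eef_rot: [0.027, 1.0, 0.0, 0.0]
wrist_force: [0.7, 0.0, 0.5]
finger_gap: 83.8
grip_force: 0.0
```

Call:
drive_tool(targets=[[0.8,0,0,0,0,0,0],[0.8,0,0,0,0,0,0],[0.8,0,0,0,0,0,0],[0.8,0,0,0,0,0,0],[0.8,0,0,0,0,0,0]])

```text
time: 32.45
position: [442.1, 294.3, 307.0]
eef_rot: [0.028, 1.0, 0.0, 0.0]
wrist_force: [0.4, -0.3, 0.6]
finger_gap: 83.4
grip_force: 0.0
```

Run:
```python
from h import *
go([437.2,299.7],18,86.81)
f=env.grab_frame('wrist'); X=cloud(f); save(f,'w9.png'); Z=X[...,2]
n=(abs(X[...,0]-437)<45)&(abs(X[...,1]-299)<45)
for a,b in ((8,15),(32,43),(55,68)):
    m=n&(Z>a)&(Z<b); P=X[m][:,:2].astype(np.float32)
    if len(P)>20: print(a,len(P),cv2.minEnclosingCircle(P),P.min(0),P.max(0),np.median(Z[m]))
```

```text
t 32.45 tip [442.1 294.3 121. ] shelf [-150.3  411.4] yaw 86.74 TURN [ 0.004  0.007 -0.011] SHIFT after turn [0.105 0.102 2.06 ] F [ 0.4 -0.3  0.6] q6 -0.97
8 1658 ((435.25732421875, 297.7898864746094), 36.00926971435547) [399.4016  262.37503] [462.9967 333.6213] 11.483671334748806
32 2776 ((434.9652099609375, 297.8941345214844), 26.962989807128906) [408.28128 271.3329 ] [461.458   324.60532] 37.49133876530948
55 495 ((434.99737548828125, 298.0459899902344), 9.066025733947754) [425.94302 289.214  ] [443.32394 306.30252] 61.31379529201058
```

View pics/w9.png

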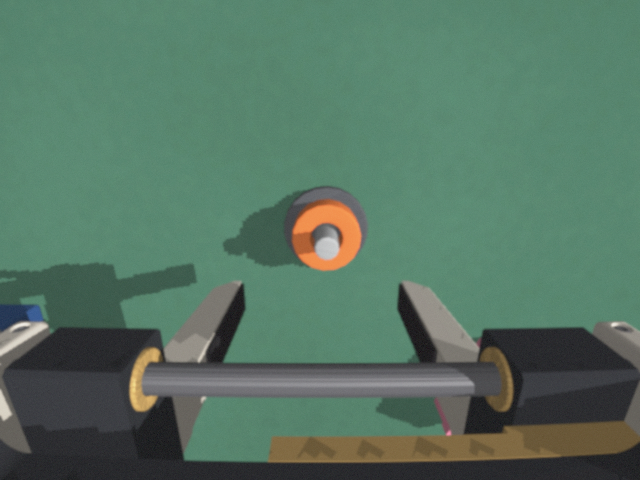

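The wrist view shows the orange roll at about (327,235) on its post at (326,243), centred with nothing in the fingers' way. I'll descend over it.

Call:
drive_tool(targets=[[0.8,0.13,0.09,0,0,0,0],[0.8,0,0,0.5,0,0,0],[0.8,0,0,0.6,0,0,0],[0.8,0,0,0.5,0,0,0],[0.8,0,0,0.25,0,0,0]])

```text
time: 33.0
position: [434.8, 299.7, 211.8]
eef_rot: [0.028, 1.0, -0.001, -0.001]
wrist_force: [-1.1, 0.5, 0.6]
finger_gap: 84.0
grip_force: 0.0
```

Call:
drive_tool(targets=[[0.8,0,0,0.12,0,0,0],[0.8,0,0,0,0,0,0],[0.8,0,0,0,0,0,0],[0.8,0,0,0,0,0,0],[0.8,0,0,0,0,0,0]])

```text
time: 33.5
position: [435.8, 299.8, 208.7]
eef_rot: [0.028, 1.0, 0.0, 0.001]
wrist_force: [-0.2, -0.4, -0.3]
finger_gap: 83.9
grip_force: 0.0
```

Run:
```python
from h import *
go([435.7,299.3],17.5,86.81)
```

```text
t 33.5 tip [435.8 299.8  22.7] shelf [-157.   416.5] yaw 86.79 TURN [ 0.006  0.009 -0.003] SHIFT after turn [ 0.001 -0.011  0.104] F [-0.2 -0.4 -0.3] q6 -0.96
```

Call:
drive_tool(targets=[[0.8,0,0,0.08,0,0,0],[0.4,0,0,0,0,0,0],[0.0,0,0,0,0,0,0],[-0.3,0,0,0,0,0,0],[-0.3,0,0,0,0,0,0]], grip_force=8)

```text
time: 34.0
position: [435.6, 299.8, 203.9]
eef_rot: [0.028, 1.0, 0.0, 0.0]
wrist_force: [0.2, -0.1, -0.3]
finger_gap: 56.5
grip_force: 0.5
```

Call:
drive_tool(targets=[[-0.3,0,0,0,0,0,0],[-0.3,0,0,0,0,0,0],[-0.3,0,0,0,0,0,0],[-0.3,0,0,0,0,0,0],[-0.3,0,0,0,0,0,0]])

```text
time: 34.5
position: [435.6, 299.8, 203.9]
eef_rot: [0.028, 1.0, 0.0, 0.0]
wrist_force: [-0.1, 0.5, 0.7]
finger_gap: 54.2
grip_force: 8.0
```

Call:
drive_tool(targets=[[-0.3,0,0,-0.1,0,0,0],[-0.3,0,0,-0.2,0,0,0],[-0.3,0,0,-0.3,0,0,0],[-0.3,0,0,-0.3,0,0,0],[-0.3,0,0,-0.3,0,0,0]])

```text
time: 35.0
position: [435.6, 299.8, 265.9]
eef_rot: [0.028, 1.0, 0.0, 0.0]
wrist_force: [0.1, -1.0, -1.0]
finger_gap: 54.1
grip_force: 8.0
```

Call:
drive_tool(targets=[[-0.3,0,0,-0.4,0,0,0],[-0.3,0,0,-0.8,0,0,0],[-0.3,0,0,-0.8,0,0,0],[-0.3,0,0,-0.8,0,0,0],[-0.3,0,0,-0.4,0,0,0]])

```text
time: 35.5
position: [435.2, 299.5, 429.0]
eef_rot: [0.028, 1.0, 0.001, 0.002]
wrist_force: [1.0, 0.3, -1.5]
finger_gap: 54.6
grip_force: 8.0
```

Run:
```python
from h import *
go(s2w(1.5,66.8),205,86.81)
s=env.get_state(); R=Ro.from_quat(s['eef_rot']).as_matrix()
f=env.grab_frame('wrist'); X=cloud(f); T=(X-s['position'])@R
m=(T[...,2]>150)&(T[...,2]<175)&(abs(T[...,0])<40)&(abs(T[...,1])<26); P=T[m]; 
if m.sum(): print(m.sum(),np.percentile(P,[0.5,50,99.5],axis=0).round(1))
Z=X[...,2]
f=env.grab_frame('top'); X=cloud(f); save(f,'t10.png'); Z=X[...,2]
n=(abs(X[...,0]-437)<45)&(abs(X[...,1]-299)<45)
for a,b in ((8,15),(53,68)):
    m=n&(Z>a)&(Z<b); P=X[m][:,:2].astype(np.float32)
    if len(P)>10: print(a,len(P),cv2.minEnclosingCircle(P),P.mean(0))
```

```text
t 35.5 tip [435.2 299.5 243. ] shelf [-157.5  416.2] yaw 86.79 TURN [ 0.023  0.033 -0.002] SHIFT after turn [-3.181 -6.988  0.76 ] F [ 1.   0.3 -1.5] q6 -0.96
7422 [[-24.8 -25.3 162.7]
 [  3.4  -0.5 164.3]
 [ 26.5  24.7 174.6]]
8 254 ((436.65618896484375, 291.3299865722656), 32.77106475830078) [432.45258 282.3358 ]
```

Call:
drive_tool(targets=[[-0.3,-0.15,-0.3,0,0,0,0],[-0.3,-0.3,-0.6,0,0,0,0],[-0.3,-0.3,-0.6,0,0,0,0],[-0.3,-0.3,-0.6,0,0,0,0],[-0.3,-0.3,-0.6,0,0,0,0]])

```text
time: 36.1
position: [495.5, 159.9, 423.3]
eef_rot: [0.028, 1.0, -0.0, -0.0]
wrist_force: [0.2, 1.2, -0.9]
finger_gap: 54.2
grip_force: 8.0
```

Call:
drive_tool(targets=[[-0.3,-0.3,-0.6,0,0,0,0],[-0.3,-0.3,-0.6,0,0,0,0],[-0.3,-0.3,-0.6,0,0,0,0],[-0.3,-0.3,-0.6,0,0,0,0],[-0.3,-0.25,-0.6,0,0,0,0]])

```text
time: 36.6
position: [559.7, 6.0, 423.2]
eef_rot: [0.028, 1.0, 0.0, -0.0]
wrist_force: [-0.1, -0.3, -0.3]
finger_gap: 54.1
grip_force: 8.0
```

Call:
drive_tool(targets=[[-0.3,-0.2,-0.6,0,0,0,0],[-0.3,-0.15,-0.4,0.1,0,0,0],[-0.3,0,-0.28,0.2,0,0,0],[-0.3,0,0,0.3,0,0,0],[-0.3,0,0,0,0,0,0]])

```text
time: 37.1
position: [572.8, -57.1, 390.8]
eef_rot: [0.028, 1.0, 0.0, -0.002]
wrist_force: [0.1, 0.4, -2.1]
finger_gap: 54.1
grip_force: 8.0
```

Run:
```python
from h import *
go(s2w(1.1,66.9),161,86.81)
f,A,B,C=rects('wrist',small=(-80,80,0,130,147,163)); save(f,'w11.png')
s=env.get_state(); zt=s['position'][2]-164
m=(abs(C-zt)<10)&(abs(A)<40)&(B>40)&(B<92); print(np.percentile(A[m],[.5,99.5]),m.sum())
```

```text
t 37.1 tip [572.8 -57.1 204.8] shelf [-0.3 67.8] yaw 86.78 TURN [ 0.005 -0.031 -0.005] SHIFT after turn [-0.028 -0.018  0.876] F [ 0.1  0.4 -2.1] q6 -1.66
small 5711 [-3.8 66. ] [59.1 82.5] 90.0 [[-44.9, 36.9], [35.6, 95.3]] z 156.2
[-27.38268657  24.07164685] 7251
```

Call:
drive_tool(targets=[[-0.3,-0.04,-0.01,0.2,0,0,0],[-0.3,0,0,0.25,0,0,0],[-0.3,0,0,0.2,0,0,0],[-0.3,0,0,0.1,0,0,0],[-0.3,0,0,0.04,0,0,0]])

```text
time: 37.65
position: [575.2, -58.0, 353.5]
eef_rot: [0.028, 1.0, 0.0, -0.0]
wrist_force: [-0.9, -0.3, -0.4]
finger_gap: 54.4
grip_force: 8.0
```

Call:
drive_tool(targets=[[-0.3,0,0,0,0,0,0],[-0.3,0,0,0,0,0,0],[-0.3,0,0,0,0,0,0],[-0.3,0,0,0,0,0,0],[-0.3,0,0,0,0,0,0]])

```text
time: 38.15
position: [575.3, -58.2, 354.5]
eef_rot: [0.028, 1.0, -0.0, 0.0]
wrist_force: [0.6, -0.7, 0.0]
finger_gap: 54.0
grip_force: 8.0
```

Run:
```python
from h import *
go(s2w(1.6,67.2),161,86.81)
```

```text
t 38.15 tip [575.3 -58.2 168.5] shelf [ 2.3 66.9] yaw 86.79 TURN [-0.     0.002 -0.003] SHIFT after turn [0.013 0.006 0.151] F [ 0.6 -0.7  0. ] q6 -1.66
```

Call:
drive_tool(targets=[[-0.3,0.01,0,0.05,0,0,0],[-0.3,0,0,0.04,0,0,0],[-0.3,0,0,0.03,0,0,0],[-0.3,0,0,0,0,0,0],[-0.3,0,0,0,0,0,0]])

```text
time: 38.65
position: [574.8, -58.1, 348.3]
eef_rot: [0.028, 1.0, -0.0, -0.0]
wrist_force: [-0.5, -0.6, -0.8]
finger_gap: 53.9
grip_force: 8.0
```

Call:
drive_tool(targets=[[-0.3,0,0,0.01,0,0,0],[-0.3,0,0,0.01,0,0,0],[-0.3,0,0,0,0,0,0],[-0.3,0,0,0,0,0,0],[-0.3,0,0,0,0,0,0]])

```text
time: 39.15
position: [574.8, -58.1, 347.4]
eef_rot: [0.028, 1.0, -0.0, 0.0]
wrist_force: [0.1, -0.5, -0.3]
finger_gap: 54.0
grip_force: 8.0
```

Call:
drive_tool(targets=[[-0.3,0,0,0.01,0,0,0],[-0.3,0,0,0,0,0,0],[-0.3,0,0,0,0,0,0],[-0.3,0,0,0,0,0,0],[-0.3,0,0,0,0,0,0]])

```text
time: 39.65
position: [574.8, -58.1, 346.9]
eef_rot: [0.028, 1.0, -0.0, 0.0]
wrist_force: [0.8, -0.4, 0.3]
finger_gap: 54.0
grip_force: 8.0
```

Call:
drive_tool(targets=[[-0.3,0,0,0.01,0,0,0],[-0.3,0,0,0,0,0,0],[-0.3,0,0,0,0,0,0],[-0.3,0,0,0,0,0,0],[-0.3,0,0,0,0,0,0]])

```text
time: 40.15
position: [574.8, -58.1, 346.8]
eef_rot: [0.028, 1.0, -0.0, 0.0]
wrist_force: [-2.1, 0.3, 4.9]
finger_gap: 53.9
grip_force: 8.0
```

Contact (+4.9 N). I'll release and retreat upward.

Call:
drive_tool(targets=[[0.3,0,0,0,0,0,0],[0.5,0,0,0,0,0,0],[0.6,0,0,0,0,0,0],[0.6,0,0,0,0,0,0],[0.6,0,0,-0.1,0,0,0]])

```text
time: 40.65
position: [574.7, -58.1, 350.8]
eef_rot: [0.028, 1.0, 0.0, -0.001]
wrist_force: [0.1, -1.2, -0.4]
finger_gap: 74.1
grip_force: 0.0
```

Call:
drive_tool(targets=[[0.6,0,0,-0.3,0,0,0],[0.6,0,0,-0.6,0,0,0],[0.6,0,0,-0.6,0,0,0],[0.6,0,0.4,-0.2,0,0,0],[0.6,0,0.6,0,0,0,0]])

```text
time: 41.15
position: [577.4, -8.5, 440.1]
eef_rot: [0.029, 1.0, -0.0, 0.002]
wrist_force: [-0.2, 0.6, -0.6]
finger_gap: 74.4
grip_force: 0.0
```

Call:
drive_tool(targets=[[0.6,0.3,0.7,0,0,0,0],[0.6,0.5,0.7,0,0,0,0],[0.6,0.5,0.7,0,0,0,0],[0.6,0.5,0.5,0,0,0,0],[0.6,0.2,0.2,0,0,0,0]])

```text
time: 41.65
position: [483.8, 138.9, 438.0]
eef_rot: [0.027, 1.0, 0.0, 0.001]
wrist_force: [-0.0, 1.0, 0.2]
finger_gap: 74.3
grip_force: 0.0
```

Run:
```python
from h import *
f,A,B,C=rects('top',big=(-110,110,1.5,170,50,72),red=(-110,110,-60,170,102,122),small=(-110,110,-60,170,147,165),roll=(-110,110,-60,170,172,195)); save(f,'t12.png')
X=cloud(f);Z=X[...,2]
n=(abs(X[...,0]-437)<50)&(abs(X[...,1]-299)<50)
for a,b in ((6,16),(53,68)):
    m=n&(Z>a)&(Z<b); P=X[m][:,:2].astype(np.float32)
    if len(P)>10: print(a,len(P),cv2.minEnclosingCircle(P))
f=env.grab_frame('scene'); save(f,'s12.png')
```

```text
big 1244 [ 2.9 68.8] [162.7 134.5] 0.09 [[-78.1, 1.7], [83.0, 135.8]] z 58.9
red 1699 [ 2.1 67.7] [105.8 133.2] 89.84 [[-63.7, 15.2], [67.0, 120.2]] z 109.1
small 789 [ 1.8 67.9] [91.6 58.9] 0.16 [[-43.6, 38.6], [47.3, 97.3]] z 154.1
roll 464 [ 3.2 68.1] [52.6 51.9] 1.49 [[-22.9, 42.5], [29.2, 94.0]] z 180.0
6 105 ((422.1675109863281, 302.079833984375), 49.26945495605469)
```

View pics/s12.png

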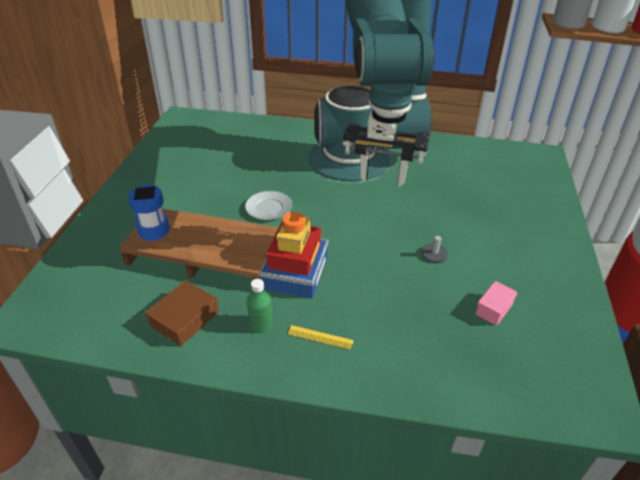

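View pics/t12.png

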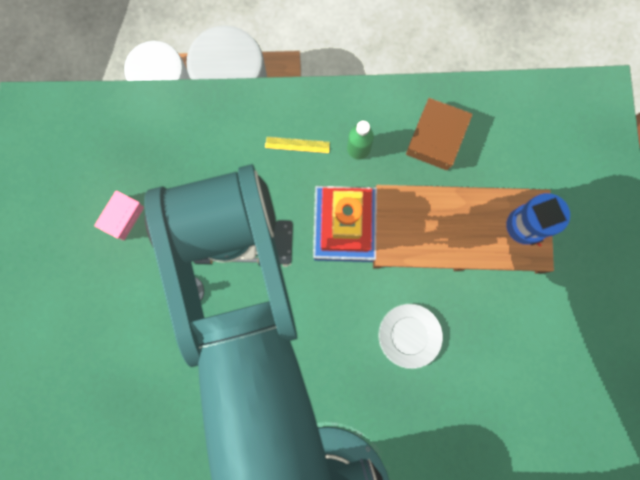

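Both views show the finished column: blue flush at (345,222), then red, yellow and the roll at (347,212) within about 1.4 mm of each other. The spindle is upright at scene (435,252) and the bystanders haven't moved. Handing in.

```bash
python3 -c "
from bench import env
print(env.close_job())"
```

```text
the job is handed in; nothing more can be done
None
```

The job is handed in at about 42 s: blue tin flush on the shelf end, with red, yellow and the orange roll square and centred on it to about 1.4 mm, the spindle left standing, and the bystanders where they were in the last pictures; no verdict came back.

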